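# Fit the crank to the fruit press and wind its plate up to the stop

### The arm

A 6-joint arm with a two-finger parallel gripper is mounted at the origin on a cart in front of the work surface, level with it; the furniture and walls round the work are solid. World frame = base frame: x ahead of the robot, y to its left, z up, the work surface at z = 0. Lengths are in mm, angles in degrees, forces in N, time in s.
With the tool pointing down it reaches from about 375 to 975 mm from the base axis. Payload 3.8 kg.
Tool frame: the origin (TCP) lies where the fingers leave the gripper's body, on its centre line; the fingertips stand 64 mm ahead of it and the grasp point (between the pads) lies 45 mm ahead of it (manip.tcp_to_tips is the distance from the TCP to the fingertips, in mm); z points along the fingers, y is the line along which they close (so a half turn about z gives the same grasp; the last joint's range is limited). The gripper opens to 88 mm and grips with 3 to 60 N. Pads are 18 mm wide; open, the fingers measure 123 mm over their backs; the gripper's body (75 mm by 187 mm) begins 45 mm behind the grasp point.
Start: joints at [-75.682, 15.12, 91.902, -0, 72.978, -2.114], TCP at [190.942, -647.426, 302.706] pointing down, gripper open.
Joint ranges: [-150.88, 150.88], [-54.13, 125.18], [17.81, 147.31], [-75.09, 255.09], [0, 152.58], [-146.25, 146.25]. Speed limits (degrees/s): [147.25, 147.25, 180, 180, 180, 180].

### API

Orientations are given as a 3x3 rotation matrix whose columns are the frame's x, y, z axes.
In Python, from cell import manip gives the robot as it stands.
- The arm moves only by the tool step_arm, never from a script. Its argument "increments" is a list of rows, each a list of 5 numbers: the finger opening in mm, from 0 to 88.1, then the shift along the world's x, y, z in mm, then the turn about the world's z in degrees. In form: [[gripper, x, y, z, roll], ...]. A call has 1 to 20 rows; each row is the pose to reach, as a shift and turn from the pose commanded when the call began; what a row does not reach only later rows make up. A row lasts 1/12 s, in which the tool goes at most 41.7 mm and 7.16 degrees, less where a joint would pass 70% of its speed; a pose out of reach is approached as far as the arm can. A call with a gripper value outside its range is refused whole. The fingers move at their own pace and stop on an object; "newtons" is the grip in N (left out, the last holds). Time passes only in rows, so rows that repeat a pose let the fingers close. It gives the time, the measured TCP pose, the force, the opening and the grip force at its end, in the units of the state.
- manip.state(): the state, without advancing time (a new reading comes with each control period).
- manip.grab_frame(name): name is "side" or "top"; returns a dict with "img" (420x560x3 uint8, red, green, blue), "z_map" (420x560 float32, mm along the optical axis (not along the pixel's ray), 0 where there is no reading), "K" (3x3 intrinsics, pixels), "k1" (the pictures are not rectified: a ray, as slopes to the right and down, at radius r is drawn at 1 + k1 r^2 times it, then the intrinsics apply), "xyz" and "orientation" of the camera in the world. Camera axes: x right, y down, z forward; pixel columns grow to the right and rows downward; lengths in mm; the calibration is good to about 2 mm. A picture is of the moment at which its call begins.
- manip.job_done(): hands the job in; it is judged then, once.
The state is a dict: "clock": time; "joint_pos": joint angles; "qd": joint speeds; "joint_torque": joint torques, N m; "eef_pos": TCP position; "eef_rot": TCP orientation; "contact_force": force on the tool from outside, world axes, zero at the start; "wrist_torque": the same for the moment, N m; "grip_width": finger opening in mm; "finger_force": force on a finger pad.
Only numpy, scipy, OpenCV 4.12 (cv2) and the standard library are available. Lean on these libraries where they do the work, as an engineer would, in place of code of your own. Each camera call takes 0.05 s, during which the arm holds its last target. There are 200 camera calls.

### The job

Get the little fruit press ready to be filled: its pressing plate is still down in the basket and its crank has been taken off. Fit the crank fully down over the square end of the press screw, wind the plate up out of the basket until it comes up against its stop, without forcing it, and leave the crank on the screw. Do not disturb the jars and other things standing round.

Things in the scene. Friction and masses are not known exactly. Their poses are not given: they have to be found in the camera images.
- press: bench fruit press, fixed: steel tray 172 x 200 mm, 28 mm high, spout toward its -x; round basket of wooden staves on it (outer diameter 117 mm, rim 90 mm up); dark crossbar (32 mm along x, 200 mm along y, top 152 mm up) on two 14 mm posts at y = +-83 mm; their tops 168 mm up. The upright screw passes through the bar's middle. Origin: on the screw's axis at counter level; z up.
- nut (a point): middle of the top of the round boss (38 mm diameter, 160 mm up) in the crossbar through which the screw runs. Right-hand thread: the screw rises 10 mm, with the wooden plate, for each full turn counter-clockwise seen from above. At the start it has between 2.4 and 3.3 turns to go until the plate's hub meets the bar and stops it dead. It turns stiffly (0.1 N m), stays where it is left; 20 N at the crank knob against the stop would be forcing it.
- screw_end (a point): centre of the screw's top end face; rises with the screw, to 234 mm above the counter at the stop. Its axes are those of the press: the angle to which the screw is turned is not reported. The screw's top 24 mm is a plain square, 12 x 12 mm, its last 3 mm chamfered to 8 x 8 mm, above a round shoulder of 21 mm diameter.
- crank: loose steel crank, about 0.25 kg, lying with its knob up: a flat bar 20 mm wide and 9 mm thick along its +x, a square boss 28 x 28 mm, 42 mm high, at its origin (faces along its x and y), an upright knob 70 mm along +x. The bar's underside is level with the boss's. Origin: centre of the boss's underside; z up.
- boss_top (a point): centre of the boss's flat top, 42 mm above the crank's underside; the boss can be gripped across its 28 mm from here down to the bar
- socket (a point): centre of the mouth of the square socket in the boss's underside (the crank's origin): 13.2 x 13.2 mm, 25 mm deep, sides along the crank's x and y. It fits the screw's square in any of four positions, with about 5 degrees of play either way, and is fully down when the crank's underside meets the screw's shoulder.
- knob (a point): middle of the crank's dark wooden knob, which spins freely on its upright pin: 23 mm diameter, from 13 to 52 mm above the bar's underside; this point is 70 mm along the crank's x from the socket's axis and 32 mm above the underside
- mug_cream: bystander: a cream mug, 63 x 88 x 50 mm; origin at its foot
- tin_soup: bystander: a red tin, diameter 57 mm, 72 mm high; origin at its foot
- jam_jar: bystander: a jam jar with a dark lid, 64 mm wide, 88 mm high; origin at its foot
- honey_jar: bystander: a honey jar with a dark lid, 55 mm wide, 85 mm high; origin at its foot
- teaspoon: bystander: a teaspoon lying on the counter, 130 mm long; origin at its middle, underside

How it is judged (in metres and radians):
On the way, in this order (a step that is already met when the one before it is completed fails the run):
1. the crank is fully down on the screw's square end (horizontal distance between socket and screw_end below 0.003 m and z of socket in the frame of screw_end below -0.02 m and angle between crank's own z axis and vertical below 0.12 rad), for 0.2 s.
2. the plate is out of the basket, wound up with the crank on the screw (all of step 1 and z of screw_end in the frame of press above 0.227 m), for 0.1 s.
At the end, for the whole second after the job is handed in: The plate is wound up to its stop (screw end within 1.5 mm of its highest place) and the crank, upright and at rest, is left down on the screw's square end (socket mouth at least 20 mm below the screw's end face, within 3 mm of its axis) (all of step 1 and z of screw_end in the frame of press above 0.2325 m and linear speed of crank below 0.01 m/s); the robot touches nothing.
It fails at once if the crank or the press is forced (over 350 N in the socket, as some 20 N at the knob against the stop gives) (contact force between press and crank above 350 N).
It fails at once if a bystander is moved more than 20 mm (distance of any of mug_cream, tin_soup, jam_jar, honey_jar, teaspoon from where it was at the start of the episode above 0.02 m).
It also fails if it takes over 72 s, if anything falls off the work surface, if the arm or the gripper's body presses on something with over 40 N, if the wrist force passes 120 N, or if a joint passes its speed limit or range.

## Working session

There is one attempt and no reset: what is moved stays moved. The work goes in short steps, Python scripts to look and compute and a tool call to move; the robot and the scene stay as the last step left them, time stands still between calls to the robot, and variables do not carry over. Pictures are saved under pics/ and viewed, at most 10 in all, crops included, and the job is handed in when it is done.

Besides the shell and the picture viewer there is one more tool, called after "Request:" by a JSON object that holds its "fn" and its "kwargs", one argument or row to a line. step_arm: Moves the arm, as the interface text tells. Its arguments: {"type":"object","properties":{"increments":{"type":"array","items":{"type":"array","items":{"type":"number"}}},"newtons":{"type":"number"}},"required":["increments"]}

```bash
mkdir -p pics
cat > h.py <<'E'
import numpy as np, cv2
from cell import manip
def cloud(f):
    h,w=f["z_map"].shape
    v,u=np.mgrid[0:h,0:w].astype(np.float64)
    K=f["K"];xd=(u-K[0,2])/K[0,0];yd=(v-K[1,2])/K[1,1]
    x,y=xd.copy(),yd.copy()
    for _ in range(10):
        s=1+f["k1"]*(x*x+y*y);x=xd/s;y=yd/s
    d=np.stack([x,y,np.ones_like(x)],-1)
    R=np.array(f["orientation"])
    dw=d@R.T; o=np.array(f["xyz"])
    return o,dw,o+dw*f["z_map"][...,None]
def save(f,n): cv2.imwrite(n,cv2.cvtColor(f["img"],cv2.COLOR_RGB2BGR))
E
python3 - <<'E'
from h import *
for n in("top","side"):
    f=manip.grab_frame(n);save(f,f"pics/{n}0.png");np.savez(f"{n}0.npz",**f)
    print(n,f["K"].tolist(),f["k1"],f["xyz"],np.round(f["orientation"],3).tolist())
print(manip.state())
E
```

```text
top [[475.5648043041993, 0.0, 280.15650123083367], [0.0, 475.5648043041993, 201.78170715697658], [0.0, 0.0, 1.0]] -0.012563075355802563 [ 394.46793303  174.33672004 1078.77587113] [[0.066, -0.975, 0.213], [-0.998, -0.065, 0.013], [0.001, -0.213, -0.977]]
side [[454.8226877308431, 0.0, 289.0194577935834], [0.0, 454.8226877308431, 206.830804230058], [0.0, 0.0, 1.0]] -0.06642521830101641 [ 561.7498682  -675.87704873  931.57458205] [[0.999, -0.046, 0.025], [-0.049, -0.667, 0.743], [-0.017, -0.744, -0.668]]
{'clock': 0.1, 'joint_pos': array([-7.56833700e+01,  1.51650356e+01,  9.19729505e+01, -3.90928507e-04,
        7.29785940e+01, -2.11423943e+00]), 'qd': array([-0.01350055, -0.12591527, -0.18367909,  0.05377456,  0.05969519,
        0.01533584]), 'joint_torque': array([ 1.15068701e-04, -5.03618610e+01, -3.58070004e+01,  7.30099878e-02,
        2.32711353e-02, -4.73516889e-05]), 'eef_pos': array([ 190.79782465, -646.93482189,  301.51462583]), 'eef_rot': array([[ 9.59161168e-01,  2.82859673e-01, -5.09463976e-04],
       [ 2.82860124e-01, -9.59159147e-01,  1.96990231e-03],
       [ 6.85488899e-05, -2.03356084e-03, -9.99997930e-01]]), 'contact_force': array([-1.06470216, -0.1156455 , -0.06676144]), 'wrist_torque': array([-0.03428575, -0.05509863, -0.03283104]), 'finger_force': 0.0, 'grip_width': 87.98677802377405}
```

View pics/top0.png

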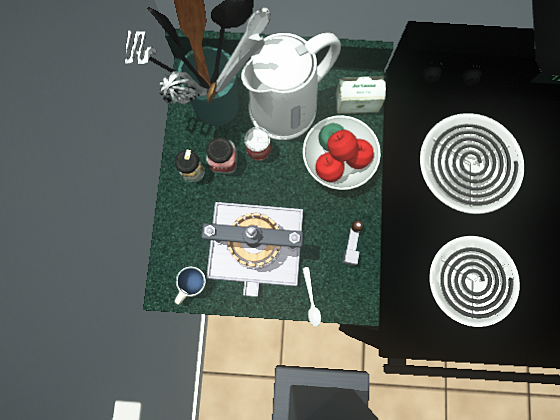

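View pics/side0.png

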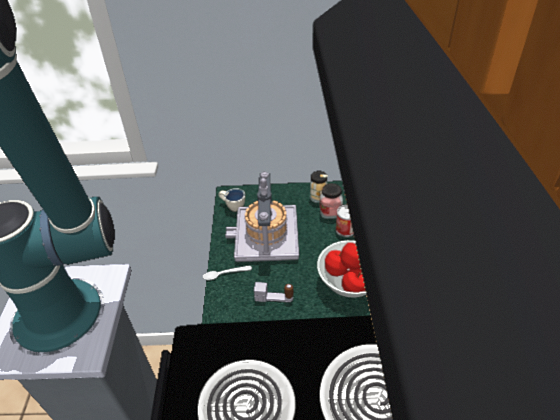

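The top view shows the press centred near (253,238), its crossbar running left to right. The crank boss is at (351,256) and the knob at (358,226). The side view shows the screw near (264,180), the crank boss at (261,291) and the knob at (289,291). The hood is to the right.

Run:
```python
from h import *
t=dict(np.load("top0.npz"));s=dict(np.load("side0.npz"))
a=cv2.resize(cv2.cvtColor(t["img"],cv2.COLOR_RGB2BGR)[195:305,190:380],None,fx=4,fy=4,interpolation=cv2.INTER_CUBIC)
cv2.imwrite("pics/tc.png",a)
b=cv2.resize(cv2.cvtColor(s["img"],cv2.COLOR_RGB2BGR)[165:310,195:315],None,fx=4,fy=4,interpolation=cv2.INTER_CUBIC)
cv2.imwrite("pics/sc.png",b)
for n,f in(("top",t),("side",s)):
    o,d,P=cloud(f)
    ok=f["z_map"]>0
    box=ok&(P[...,0]>380)&(P[...,0]<800)&(P[...,1]<330)&(P[...,1]>-110)
    def rep(nm,m):
        q=P[m]; v,u=np.nonzero(m)
        if len(q): print(n,nm,len(q),"mean",q.mean(0).round(1),"lo",np.percentile(q,2,0).round(1),"hi",np.percentile(q,98,0).round(1),"px",u.mean().round(1),v.mean().round(1))
    z=P[...,2]
    u=np.arange(560)[None,:]+0*z; v=np.arange(420)[:,None]+0*z
    w=((u>195)&(u<310)&(v>195)&(v<300)) if n=="top" else ((u>225)&(u<305)&(v>165)&(v<265))
    c=((u>335)&(u<375)&(v>215)&(v<270)) if n=="top" else ((u>245)&(u<300)&(v>275)&(v<305))
    rep("counter",box&(abs(z)<12))
    rep("bar top",w&ok&(z>145)&(z<158)); rep("posts",w&ok&(z>161)&(z<174)&(P[...,0]>0)); rep("screw",w&ok&(z>185)&(z<250)); rep("tray",w&ok&(z>22)&(z<34))
    rep("boss top",c&(z>36)&(z<48)); rep("knob",c&(z>49)); rep("crank",c&(z>6)&(z<14))
    m=w&ok&(z>145)&(z<158); q=P[m][:,:2]
    print(n,"bar rect",cv2.minAreaRect(q.astype(np.float32)))
    for nm,l,h in(("tray",22,34),):
        print(nm,cv2.minAreaRect(P[w&ok&(z>l)&(z<h)][:,:2].astype(np.float32)))
    m=(z>161)&w&ok
    k,lab,st,ce=cv2.connectedComponentsWithStats(m.astype(np.uint8))
    for i in range(1,k): rep("hi%d"%i,lab==i)
```

```text
top counter 22829 mean [566.7  74.8   2.1] lo [ 385.  -104.2   -3.7] hi [781.9 314.7  10.6] px 328.3 232.9
top bar top 1217 mean [526.7 236.8 152. ] lo [511.2 140.9 147.6] hi [543.4 333.6 156.6] px 252.5 234.8
top posts 189 mean [526.9 235.7 163.8] lo [512.6 147.3 161.1] hi [543.2 327.2 169.1] px 252.7 233.8
top screw 74 mean [526.5 237.3 200.5] lo [519.6 229.4 185.2] hi [535.2 245.7 211.4] px 250.7 231.0
top tray 1528 mean [516.8 236.7  25.6] lo [428.6 138.7  22.1] hi [613.1 336.8  31.3] px 255.3 247.9
top boss top 203 mean [519.9  23.5  42.4] lo [496.8   8.9  38. ] hi [582.9  38.7  47.6] px 352.5 251.6
top knob 51 mean [568.8  23.9 112.4] lo [394.5   5.9  49.1] hi [ 587.1  174.3 1078.8] px 358.4 225.7
top crank 177 mean [547.9  19.1   9.5] lo [498.2   7.1   6.4] hi [575.3  38.3  12.9] px 352.7 241.0
top bar rect ((527.4362182617188, 237.63674926757812), (199.74757385253906, 36.539974212646484), 87.7714614868164)
tray ((511.96368408203125, 249.90704345703125), (224.35699462890625, 205.50242614746094), 88.92623138427734)
top hi1 63 mean [529.4 319.8 164.6] lo [519.7 311.5 161.1] hi [
[... 1443 characters left out ...]
mean [546.1  18.    9.7] lo [498.2   4.6   6.1] hi [585.4  64.5  13.4] px 275.3 296.4
side bar rect ((528.9768676757812, 236.84561157226562), (198.68017578125, 34.62351989746094), 88.14912414550781)
tray ((526.5122680664062, 310.86151123046875), (251.91549682617188, 354.4943542480469), 0.021368158981204033)
side hi1 32 mean [530.1 317.8 165.2] lo [520.7 309.6 161.7] hi [538.3 327.9 171.1] px 264.4 173.6
side hi2 151 mean [528.8 234.5 180.9] lo [512.6 222.2 161.3] hi [544.1 250.7 210.2] px 263.9 188.4
side hi3 1 mean [515.1 223.2 162.3] lo [515.1 223.2 162.3] hi [515.1 223.2 162.3] px 259.0 197.0
side hi4 39 mean [527.  153.2 164.6] lo [517.5 144.9 161.1] hi [537.4 163.  170.2] px 263.7 214.5
```

View pics/tc.png

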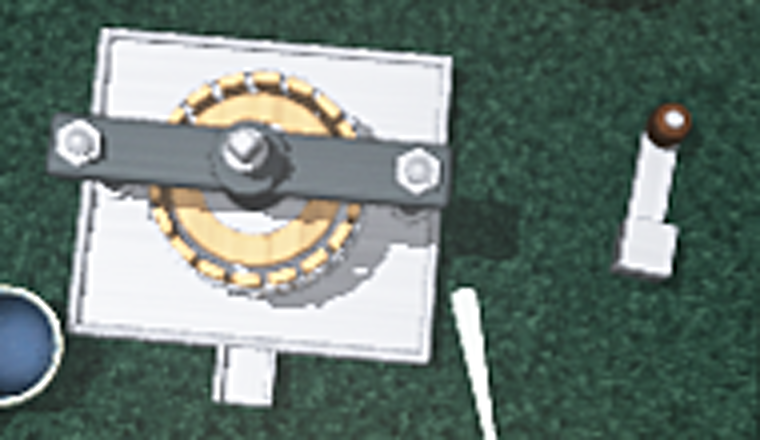

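View pics/sc.png

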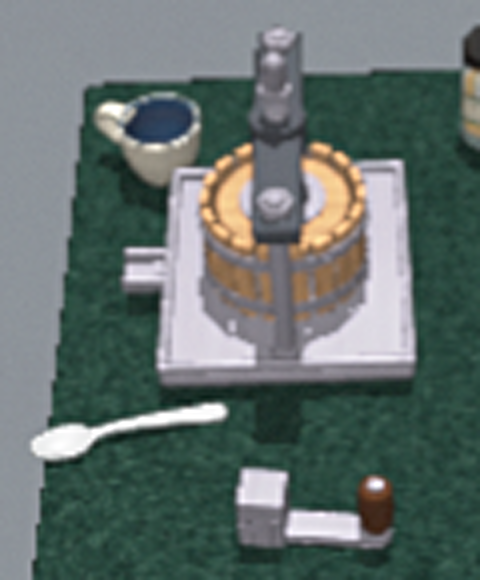

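```bash
cat >> h.py <<'E'
def ray_at(f,uv,z):
    o,d,_=cloud(f); u,v=uv
    m=np.float32([[u]]),np.float32([[v]])
    dd=np.array([cv2.remap(d[...,i].astype(np.float32),*m,cv2.INTER_LINEAR)[0,0] for i in range(3)])
    return (o+dd*(z-o[2])/dd[2])[:2]
E
python3 - <<'E'
from h import *
t=dict(np.load("top0.npz"));s=dict(np.load("side0.npz"))
for n,f in(("top",t),("side",s)):
    o,d,P=cloud(f); z=P[...,2]; ok=f["z_map"]>0
    near=ok&(abs(P[...,0]-545)<70)&(abs(P[...,1]-20)<45)
    m=near&(z>38)&(z<47)&(P[...,0]<532)
    print(n,"boss",cv2.minAreaRect(P[m][:,:2].astype(np.float32)),np.median(z[m]))
    hsv=cv2.cvtColor(f["img"],cv2.COLOR_RGB2HSV).astype(int)
    white=(hsv[...,1]<50)&(hsv[...,2]>100)
    # boss top polygon: white pixels at boss-top depth
    mm=near&white&(z>38)&(P[...,0]<532)
    v,u=np.nonzero(mm); print(n,"boss px",u.mean(),v.mean(),ray_at(f,(u.mean(),v.mean()),42))
    mb=near&white&(z>5)&(z<13)&(P[...,0]>530)
    if mb.sum():
        q=P[mb];print(n,"bar",cv2.minAreaRect(q[:,:2].astype(np.float32)),q.mean(0))
        print(cv2.fitLine(q[:,:2].astype(np.float32),cv2.DIST_L2,0,.01,.01).ravel())
    mk=near&(z>47)
    v,u=np.nonzero(mk); print(n,"knob top px",u.mean(),v.mean(),P[mk].mean(0),ray_at(f,(u.mean(),v.mean()),51))
    hood=ok&(z>250)&(P[...,0]>250)&(P[...,1]>-640)&(P[...,1]<330)&(P[...,0]<900)
    if hood.sum(): print(n,"high",np.percentile(P[hood],[0,2,50,98,100],0).round())
    sc=ok&(z>200)&(z<225)&(abs(P[...,0]-528)<14)&(abs(P[...,1]-236)<14)
    print(n,"screw top",sc.sum(),P[sc].mean(0),np.sort(z[sc])[-25:].round(1))
a=cv2.cvtColor(t["img"],cv2.COLOR_RGB2BGR)[220:246,238:264];b=cv2.cvtColor(s["img"],cv2.COLOR_RGB2BGR)[168:194,251:277]
r=lambda i:cv2.normalize(cv2.resize(i,(390,390),interpolation=cv2.INTER_NEAREST),None,0,255,cv2.NORM_MINMAX)
cv2.imwrite("pics/scr.png",np.hstack([r(a),r(b)]))
E
```

```text
top boss ((510.44390869140625, 24.226112365722656), (27.902894973754883, 28.202632904052734), 80.54331970214844) 42.130839363316454
top boss px 351.79289940828403 255.96449704142012 [510.26067081  24.64251843]
top bar ((552.87646484375, 17.77958106994629), (19.98558235168457, 47.04655075073242), 81.12430572509766) [550.91052252  18.85394474   9.35478951]
[ 9.93633628e-01 -1.12659864e-01  5.50910522e+02  1.88539448e+01]
top knob top px 358.07575757575756 224.36363636363637 [579.33278571  14.53998916  50.93312657] [579.28945589  14.57645251]
top high [[619. -70. 250.]
 [620. -62. 260.]
 [667. -54. 678.]
 [899. 289. 705.]
 [900. 330. 709.]]
top screw top 50 [527.54332972 237.40804249 206.60189043] [206.3 206.3 206.8 206.8 207.  207.1 207.2 207.3 207.5 207.6 207.8 207.9
 208.3 208.6 209.4 209.5 209.5 209.6 209.7 209.9 210.  210.5 211.3 211.5
 211.9]
side boss ((511.0458068847656, 25.103919982910156), (32.7501220703125, 28.0501708984375), 84.9569320678711) 43.22196931184192
side boss px 260.3247863247863 287.017094017094 [510.77578907  24.22964853]
side bar ((558.6185302734375, 17.858909606933594), (23.94077491760254, 59.535499572753906), 82.1511001586914) [554.28450766  16.4151868    9.53470011]
[ 9.5942307e-01 -2.8197053e-01  5.5428448e+02  1.6415186e+01]
side knob top px 287.1923076923077 286.9807692307692 [576.47603952  13.3042852   50.9875916 ] [576.49304951  13.31843442]
side high [[ 619. -608.  673.]
 [ 620. -595.  691.]
 [ 668. -488.  747.]
 [ 703. -151.  858.]
 [ 707.  -58.  877.]]
side screw top 31 [528.65553921 235.62337397 206.50563309] [202.6 203.8 204.2 204.6 205.4 205.8 206.  206.2 206.6 207.2 207.2 208.
 208.1 208.6 208.9 209.1 209.1 209.5 209.8 209.8 209.9 210.2 210.5 210.6
 212.1]
```

View pics/scr.png

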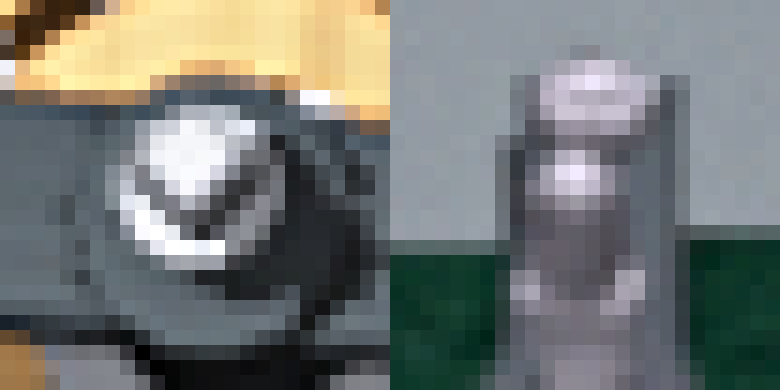

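The crank yaw is about -9°, with the boss at about (510.7, 24.5). The screw axis is at about (528, 236.5). In the zoom a corner of the screw's square points toward the camera (left panel near (198,220)), so the square sits at about 45–50° modulo 90. The screw top is at about 209 mm.

Request:
{"fn": "step_arm", "kwargs": {
  "increments": [
    [70,320,672,0,-25.4],
    [70,320,672,0,-25.4],
    [70,320,672,0,-25.4],
    [70,320,672,0,-25.4],
    [70,320,672,0,-25.4],
    [70,320,672,0,-25.4],
    [70,320,672,0,-25.4],
    [70,320,672,0,-25.4],
    [70,320,672,0,-25.4],
    [70,320,672,0,-25.4],
    [70,320,672,0,-25.4],
    [70,320,672,0,-25.4],
    [70,320,672,0,-25.4],
    [70,320,672,0,-25.4],
    [70,320,672,0,-25.4],
    [70,320,672,0,-25.4],
    [70,320,672,0,-25.4],
    [70,320,672,0,-25.4],
    [70,320,672,-40,-25.4],
    [70,320,672,-80,-25.4]
  ]
}}

```text
clock: 1.77
eef_pos: [513.9, 27.0, 224.6]
eef_rot: [[0.988, -0.152, 0.008], [-0.152, -0.988, 0.0], [0.008, -0.001, -1.0]]
contact_force: [0.8, -0.5, -1.3]
grip_width: 70.2
finger_force: 0.0
```

Request:
{"fn": "step_arm", "kwargs": {
  "increments": [
    [70,0,0,-40,0],
    [70,0,0,-80,0],
    [70,0,0,-120,0],
    [70,0,0,-140,0],
    [70,0,0,-145,0],
    [70,0,0,-145,0],
    [70,0,0,-145,0]
  ],
  "newtons": 20
}}

```text
clock: 2.35
eef_pos: [511.7, 24.5, 78.5]
eef_rot: [[0.988, -0.156, 0.001], [-0.156, -0.988, -0.0], [0.001, -0.0, -1.0]]
contact_force: [0.9, 0.2, 0.2]
grip_width: 70.1
finger_force: 0.0
```

Request:
{"fn": "step_arm", "kwargs": {
  "increments": [
    [20,0,0,0,0],
    [20,0,0,0,0],
    [20,0,0,0,0],
    [20,0,0,0,0],
    [20,0,0,0,0],
    [20,0,0,0,0],
    [20,0,0,0,0]
  ],
  "newtons": 20
}}

```text
clock: 2.93
eef_pos: [511.1, 24.6, 78.0]
eef_rot: [[0.988, -0.156, 0.0], [-0.156, -0.988, 0.0], [0.0, -0.0, -1.0]]
contact_force: [0.4, 0.3, 2.3]
grip_width: 28.2
finger_force: 19.9
```

Request:
{"fn": "step_arm", "kwargs": {
  "increments": [
    [20,0,0,30,0],
    [20,0,0,70,0],
    [20,0,0,110,0],
    [20,0,0,150,0],
    [20,0,20,185,7],
    [20,2,50,215,14],
    [20,5,80,230,21],
    [20,8,115,230,28],
    [20,12,150,230,35],
    [20,15,180,230,42],
    [20,17,205,230,49],
    [20,17.4,212,230,56],
    [20,17.4,212,230,57],
    [20,17.4,212,230,57],
    [20,17.4,212,230,57],
    [20,17.4,212,230,57]
  ]
}}

```text
clock: 4.27
eef_pos: [528.2, 235.5, 307.3]
eef_rot: [[0.671, 0.741, -0.001], [0.741, -0.671, -0.001], [-0.001, -0.0, -1.0]]
contact_force: [0.7, -0.6, -2.7]
grip_width: 27.7
finger_force: 20.0
```

Run:
```python
from h import *
print({k:np.round(v,2).tolist() for k,v in manip.state().items() if k in("joint_pos","eef_pos","grip_width")})
ims=[]
for n in("top","side"):
    f=manip.grab_frame(n);np.savez(f"{n}1.npz",**f)
    c=(slice(170,270),slice(200,320)) if n=="top" else (slice(110,210),slice(220,340))
    ims.append(cv2.resize(cv2.cvtColor(f["img"],cv2.COLOR_RGB2BGR)[c],(400,333),interpolation=cv2.INTER_CUBIC))
    o,d,P=cloud(f);z=P[...,2];st=manip.state()["eef_pos"]
    k=(f["z_map"]>0)&(z>262)&(z<290)&(np.hypot(P[...,0]-st[0],P[...,1]-st[1])>55)&(np.hypot(P[...,0]-st[0],P[...,1]-st[1])<85)
    if k.sum(): q=P[k].mean(0);print(n,"knob",k.sum(),q,np.degrees(np.arctan2(q[1]-st[1],q[0]-st[0])))
cv2.imwrite("pics/fit.png",np.hstack(ims))
```

```text
{'joint_pos': [21.57, 4.56, 103.68, -0.02, 71.81, 63.73], 'eef_pos': [528.19, 235.51, 307.33], 'grip_width': 27.72}
```

View pics/fit.png

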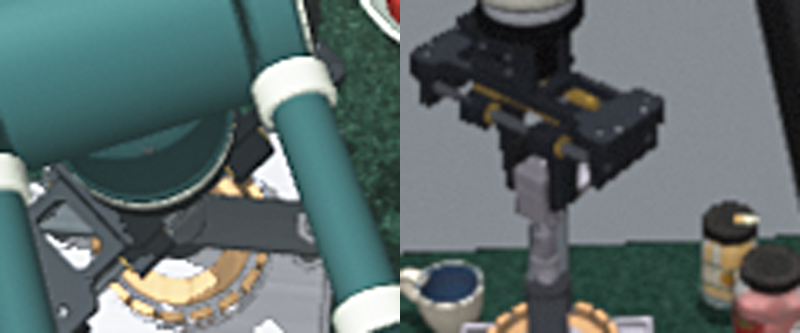

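The right (side) panel shows the boss between the fingers near (537,185), just above the screw end near (547,228). The visible face is the boss's -x face, so I'll check the offset along it using depth.

Run:
```python
from h import *
f=dict(np.load("side1.npz"));o,d,P=cloud(f);z=P[...,2]
hsv=cv2.cvtColor(f["img"],cv2.COLOR_RGB2HSV).astype(int)
a=np.radians(47.8);tx=np.array([np.cos(a),np.sin(a)]);ty=np.array([np.sin(a),-np.cos(a)])
st=np.array([528.2,235.5])
rel=P[...,:2]-st
lx,ly=rel@tx,rel@ty
for lo,hi in((230,236),(236,242),(242,250),(250,258),(258,266),(266,274)):
    m=(f["z_map"]>0)&(z>lo)&(z<hi)&(np.hypot(lx,ly)<90)
    print(lo,m.sum(),[(int(lx[i]),int(ly[i]),int(hsv[i][2])) for i in zip(*np.nonzero(m))][:26])
m=(f["z_map"]>0)&(z>186)&(z<212)&(np.hypot(lx,ly)<16)
for zz in range(186,212,4):
    k=m&(z>=zz)&(z<zz+4); print(zz,k.sum(),P[k].mean(0).round(1),"x",P[k][:,0].min().round(1),P[k][:,0].max().round(1), "near y",P[k][:,1].min().round(1))
```

```text
230 21 [(37, 9, 99), (41, 8, 109), (35, 11, 108), (33, 9, 99), (12, 14, 113), (-14, -12, 84), (9, 12, 72), (-16, -3, 100), (-14, -1, 105), (-10, -2, 104), (0, 14, 90), (5, 13, 102), (-15, 2, 100), (-13, 6, 106), (-7, 14, 99), (-1, 13, 89), (-14, 8, 104), (-13, 10, 107), (-13, 13, 101), (-6, 13, 107), (-15, 15, 114)]
236 41 [(55, -6, 157), (57, -4, 92), (50, -4, 176), (51, -2, 183), (53, -1, 105), (45, 0, 187), (48, 0, 205), (49, 2, 147), (43, 0, 194), (48, 3, 172), (41, 2, 200), (41, 5, 224), (46, 5, 175), (36, 7, 201), (38, 8, 203), (41, 9, 141), (33, 9, 169), (35, 11, 145), (40, 10, 98), (33, 9, 114), (31, 11, 78), (-14, -11, 91), (-14, -8, 103), (-14, -11, 86), (-15, -7, 104), (-15, -3, 106)]
242 37 [(51, -5, 149), (42, 5, 219), (-9, -25, 39), (-7, -23, 24), (-8, -23, 44), (-8, -19, 74), (-14, -10, 113), (-15, -10, 101), (-14, -7, 105), (-14, -11, 91), (-14, -7, 106), (-14, -4, 106), (-12, 0, 104), (-12, 4, 106), (-13, -5, 107), (-12, -3, 108), (-14, 2, 105), (-11, 3, 108), (-6, 15, 30), (-17, 1, 107), (-14, 2, 108), (-13, 4, 108), (-12, 7, 107), (-14, 12, 104), (-13, 14, 97), (-9
[... 877 characters left out ...]
 40), (3, -15, 90), (5, -9, 113), (7, -8, 99), (-8, -27, 47), (-10, -22, 24), (-7, -21, 28), (0, -11, 124), (0, -8, 136), (2, -7, 129), (3, -5, 128), (-9, -27, 39), (-9, -23, 30), (-7, -21, 23), (-7, -18, 40), (-6, -16, 87), (-7, -11, 116), (-6, -9, 118), (-5, -7, 128), (-3, -5, 127), (-2, -3, 128), (0, -2, 130), (1, 0, 149)]
186 11 [527.4 233.4 187.1] x 521.7 534.8 near y 229.6
190 7 [529.  233.8 192.1] x 522.1 535.0 near y 230.3
194 7 [527.4 234.1 195.8] x 522.3 532.5 near y 229.8
198 8 [530.2 234.6 199.8] x 522.5 535.3 near y 231.5
202 9 [528.7 234.9 204.3] x 522.6 535.7 near y 230.8
206 14 [528.8 237.  208.6] x 520.4 535.8 near y 229.3
210 2 [525.6 235.1 210.3] x 523.1 528.2 near y 232.9
```

Request:
{"fn": "step_arm", "kwargs": {
  "increments": [
    [20,0,0.8,-8,0],
    [20,0,0.8,-16,0],
    [20,0,0.8,-19,0],
    [20,0,0.8,-21,0],
    [20,0,0.8,-22,0],
    [20,0,0.8,-23,0],
    [20,0,0.8,-24,0],
    [20,0,0.8,-25,0],
    [20,0,0.8,-25,0]
  ]
}}

```text
clock: 5.12
eef_pos: [528.6, 237.8, 283.4]
eef_rot: [[0.669, 0.744, 0.001], [0.744, -0.669, 0.001], [0.001, 0.0, -1.0]]
contact_force: [-0.5, 1.6, -0.3]
grip_width: 28.0
finger_force: 20.0
```

Request:
{"fn": "step_arm", "kwargs": {
  "increments": [
    [20,0,-0.8,0,0],
    [20,0,-0.8,-1,0],
    [20,0,-0.8,-2,0],
    [20,0,-0.8,-3,0],
    [20,0,-0.8,-4,0],
    [20,0,-0.8,-4,0]
  ]
}}

```text
clock: 5.62
eef_pos: [528.4, 238.2, 279.8]
eef_rot: [[0.669, 0.743, 0.001], [0.743, -0.669, 0.004], [0.004, -0.002, -1.0]]
contact_force: [-0.9, 6.4, 2.3]
grip_width: 27.6
finger_force: 20.0
```

Request:
{"fn": "step_arm", "kwargs": {
  "increments": [
    [20,0,1.5,0,0],
    [20,0,1.5,0,0],
    [20,0,1.5,-2,0],
    [20,0,1.5,-4,0],
    [20,0,1.5,-6,0],
    [20,0,1.5,-6,0]
  ]
}}

```text
clock: 6.12
eef_pos: [528.4, 238.6, 272.4]
eef_rot: [[0.669, 0.743, 0.0], [0.743, -0.669, 0.001], [0.001, -0.001, -1.0]]
contact_force: [-1.1, 6.2, -0.5]
grip_width: 27.8
finger_force: 20.0
```

Run:
```python
from h import *
print({k:np.round(v,3).tolist() for k,v in manip.state().items()})
```

```text
{'clock': 6.117, 'joint_pos': [21.81, 6.072, 105.807, 0.062, 68.082, 63.759], 'qd': [-0.073, 0.153, -0.055, 0.074, 0.019, -0.034], 'joint_torque': [-2.983, -40.874, -33.892, -1.608, 0.608, 0.026], 'eef_pos': [528.428, 238.576, 272.354], 'eef_rot': [[0.669, 0.743, 0.0], [0.743, -0.669, 0.001], [0.001, -0.001, -1.0]], 'contact_force': [-1.08, 6.221, -0.498], 'wrist_torque': [0.949, 0.002, 0.011], 'finger_force': 19.961, 'grip_width': 27.77}
```

Request:
{"fn": "step_arm", "kwargs": {
  "increments": [
    [20,0,1.2,0,0],
    [20,0,1.2,-2,0],
    [20,0,1.2,-4,0],
    [20,0,1.2,-6,0],
    [20,0,1.2,-7,0],
    [20,0,1.2,-8,0],
    [20,0,1.2,-9,0],
    [20,0,1.2,-10,0],
    [20,0,1.2,-11,0],
    [20,0,1.2,-11,0]
  ]
}}

```text
clock: 6.95
eef_pos: [528.3, 239.1, 261.9]
eef_rot: [[0.669, 0.744, -0.0], [0.744, -0.669, -0.0], [-0.0, 0.0, -1.0]]
contact_force: [0.5, -0.2, 0.5]
grip_width: 27.8
finger_force: 20.0
```

Request:
{"fn": "step_arm", "kwargs": {
  "increments": [
    [20,0,0,-1,0],
    [20,0,0,-2,0],
    [20,0,0,-3,0],
    [20,0,0,-4,0],
    [20,0,0,-4,0]
  ]
}}

```text
clock: 7.37
eef_pos: [528.5, 239.2, 261.7]
eef_rot: [[0.669, 0.744, 0.001], [0.744, -0.669, 0.0], [0.001, 0.001, -1.0]]
contact_force: [-7.0, -4.1, 15.7]
grip_width: 28.0
finger_force: 20.0
```

Request:
{"fn": "step_arm", "kwargs": {
  "increments": [
    [20,0,0,4,0],
    [20,0,0,4,0],
    [20,0,0,4.2,7],
    [20,0,0,4.4,14],
    [20,0,0,4.6,21],
    [20,0,0,4.8,28],
    [20,0,0,5,35],
    [20,0,0,5.2,42],
    [20,0,0,5.4,49],
    [20,0,0,5.6,56],
    [20,0,0,5.8,63],
    [20,0,0,6,70],
    [20,0,0,6.1,77],
    [20,0,0,6.3,84],
    [20,0,0,6.5,91],
    [20,0,0,6.7,98],
    [20,0,0,6.9,105],
    [20,0,0,7.1,112]
  ]
}}

```text
clock: 8.87
eef_pos: [526.8, 239.2, 264.7]
eef_rot: [[-0.942, 0.336, -0.004], [0.336, 0.942, -0.001], [0.004, -0.002, -1.0]]
contact_force: [-6.1, -0.4, 5.9]
grip_width: 28.1
finger_force: 20.0
```

Request:
{"fn": "step_arm", "kwargs": {
  "increments": [
    [20,-0.8,0,0.2,7],
    [20,-0.8,0,0.4,14],
    [20,-0.8,0,0.6,21],
    [20,-0.8,0,0.8,28],
    [20,-0.8,0,1.0,35],
    [20,-0.8,0,1.2,42],
    [20,-0.8,0,1.4,49],
    [20,-0.8,0,1.6,56],
    [20,-0.8,0,1.8,63],
    [20,-0.8,0,1.9,68],
    [20,-0.8,0,1.9,68],
    [50,-0.8,0,1.9,68],
    [50,-0.8,0,1.9,68],
    [50,-0.8,0,1.9,68]
  ]
}}

```text
clock: 10.03
eef_pos: [527.5, 239.4, 266.3]
eef_rot: [[-0.669, -0.743, -0.0], [-0.743, 0.669, 0.0], [0.0, 0.0, -1.0]]
contact_force: [0.3, -0.2, 0.3]
grip_width: 45.8
finger_force: 0.0
```

Request:
{"fn": "step_arm", "kwargs": {
  "increments": [
    [50,0,0,0,-7],
    [50,0,0,0,-14],
    [50,0,0,0,-21],
    [50,0,0,0,-28],
    [50,0,0,0,-35],
    [50,0,0,0,-42],
    [50,0,0,0,-49],
    [50,0,0,0,-56],
    [50,0,0,0,-63],
    [50,0,0,0,-70],
    [50,0,0,0,-77],
    [50,0,0,0,-84],
    [50,0,0,0,-91],
    [50,0,0,0,-98],
    [50,0,0,0,-105],
    [50,0,0,0,-112],
    [50,0,0,0,-119],
    [50,0,0,0,-126],
    [50,0,0,0,-133],
    [50,0,0,0,-140]
  ]
}}

```text
clock: 11.7
eef_pos: [527.5, 239.4, 266.3]
eef_rot: [[0.04, 0.999, -0.0], [0.999, -0.04, 0.0], [0.0, -0.0, -1.0]]
contact_force: [-0.0, 0.6, -0.5]
grip_width: 50.2
finger_force: 0.0
```

Request:
{"fn": "step_arm", "kwargs": {
  "increments": [
    [50,0,0,0,-7],
    [50,0,0,0,-14],
    [50,0,0,0,-21],
    [50,0,0,0,-28],
    [50,0,0,0,-35],
    [50,0,0,0,-40],
    [50,0,0,0,-40],
    [20,0,0,0,-40],
    [20,0,0,0,-40],
    [20,0,0,0,-40],
    [20,0,0,0,-40],
    [20,0,0,0,-40]
  ]
}}

```text
clock: 12.7
eef_pos: [527.7, 239.2, 266.7]
eef_rot: [[0.668, 0.744, 0.0], [0.744, -0.668, -0.0], [0.0, 0.0, -1.0]]
contact_force: [0.8, -0.1, -0.9]
grip_width: 27.7
finger_force: 19.9
```

Run:
```python
from h import *
f=manip.grab_frame("side");np.savez("side2.npz",**f);st=manip.state()["eef_pos"];print(st)
o,d,P=cloud(f);z=P[...,2]
r=np.hypot(P[...,0]-st[0],P[...,1]-st[1])
k=(f["z_map"]>0)&(z>195)&(z<245)&(r>50)&(r<85)
q=P[k]; print(k.sum(),q.mean(0),z[k].max(),np.degrees(np.arctan2(q[:,1].mean()-st[1],q[:,0].mean()-st[0])))
cv2.imwrite("pics/w1.png",cv2.resize(cv2.cvtColor(f["img"],cv2.COLOR_RGB2BGR)[110:260,200:360],None,fx=4,fy=4,interpolation=cv2.INTER_CUBIC))
```

```text
[527.72655847 239.15022204 266.66606964]
168 [483.23395833 181.62123424 219.76547458] 243.47617235829364 -127.71816769928412
```

View pics/w1.png

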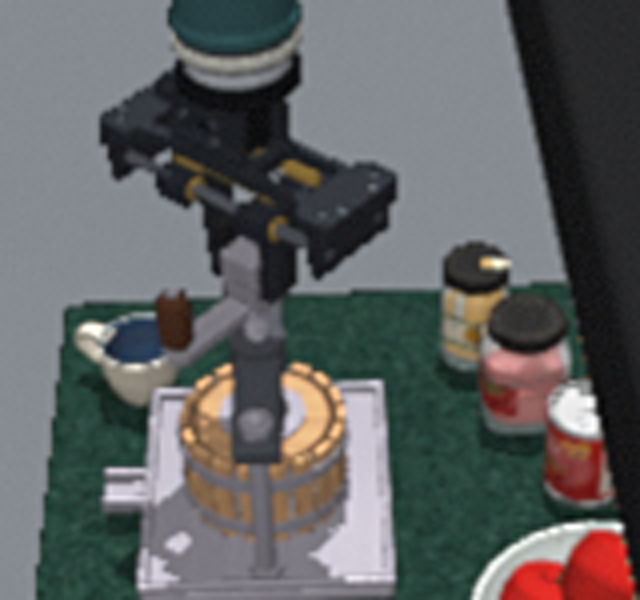

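Request:
{"fn": "step_arm", "kwargs": {
  "increments": [
    [20,0,0,0.2,7],
    [20,0,0,0.4,14],
    [20,0,0,0.6,21],
    [20,0,0,0.8,28],
    [20,0,0,1.0,35],
    [20,0,0,1.2,42],
    [20,0,0,1.4,49],
    [20,0,0,1.6,56],
    [20,0,0,1.8,63],
    [20,0,0,1.9,70],
    [20,0,0,2.1,77],
    [20,0,0,2.3,84],
    [20,0,0,2.5,91],
    [20,0,0,2.7,98],
    [20,0,0,2.9,105],
    [20,0,0,3.1,112],
    [20,0,0,3.3,119],
    [20,0,0,3.5,126],
    [20,0,0,3.7,133],
    [20,0,0,3.9,140]
  ]
}}

```text
clock: 14.42
eef_pos: [527.1, 238.7, 270.5]
eef_rot: [[-0.989, -0.146, -0.001], [-0.146, 0.989, -0.001], [0.001, -0.001, -1.0]]
contact_force: [-0.1, -2.4, 0.9]
grip_width: 27.8
finger_force: 20.0
```

Request:
{"fn": "step_arm", "kwargs": {
  "increments": [
    [20,0,0,0.2,7],
    [20,0,0,0.4,14],
    [20,0,0,0.6,21],
    [20,0,0,0.8,28],
    [20,0,0,1.0,35],
    [20,0,0,1.1,40],
    [20,0,0,1.1,40],
    [50,0,0,1.1,40],
    [50,0,0,1.1,40],
    [50,0,0,1.1,40],
    [50,0,0,1.1,33],
    [50,0,0,1.1,26],
    [50,0,0,1.1,19],
    [50,0,0,1.1,12],
    [50,0,0,1.1,5],
    [50,0,0,1.1,-2],
    [50,0,0,1.1,-9],
    [50,0,0,1.1,-16],
    [50,0,0,1.1,-23],
    [50,0,0,1.1,-30]
  ]
}}

```text
clock: 16.08
eef_pos: [527.5, 239.6, 271.8]
eef_rot: [[-0.925, 0.381, 0.0], [0.381, 0.925, 0.001], [0.0, 0.001, -1.0]]
contact_force: [0.5, -1.1, 0.3]
grip_width: 50.1
finger_force: 0.0
```

Request:
{"fn": "step_arm", "kwargs": {
  "increments": [
    [50,0,0,0,-7],
    [50,0,0,0,-14],
    [50,0,0,0,-21],
    [50,0,0,0,-28],
    [50,0,0,0,-35],
    [50,0,0,0,-42],
    [50,0,0,0,-49],
    [50,0,0,0,-56],
    [50,0,0,0,-63],
    [50,0,0,0,-70],
    [50,0,0,0,-77],
    [50,0,0,0,-84],
    [50,0,0,0,-91],
    [50,0,0,0,-98],
    [50,0,0,0,-105],
    [50,0,0,0,-110],
    [20,0,0,0,-110],
    [20,0,0,0,-110],
    [20,0,0,0,-110],
    [20,0,0,0,-110]
  ]
}}

```text
clock: 17.75
eef_pos: [527.8, 239.2, 271.8]
eef_rot: [[0.668, 0.745, 0.001], [0.745, -0.668, -0.0], [0.0, 0.001, -1.0]]
contact_force: [0.2, -0.2, -0.3]
grip_width: 27.6
finger_force: 19.9
```

Smooth, so on to strokes 3 and 4.

Request:
{"fn": "step_arm", "kwargs": {
  "increments": [
    [20,0,0,0.2,7],
    [20,0,0,0.4,14],
    [20,0,0,0.6,21],
    [20,0,0,0.8,28],
    [20,0,0,1.0,35],
    [20,0,0,1.2,42],
    [20,0,0,1.4,49],
    [20,0,0,1.6,56],
    [20,0,0,1.8,63],
    [20,0,0,1.9,70],
    [20,0,0,2.1,77],
    [20,0,0,2.3,84],
    [20,0,0,2.5,91],
    [20,0,0,2.7,98],
    [20,0,0,2.9,105],
    [20,0,0,3.1,112],
    [20,0,0,3.3,119],
    [20,0,0,3.5,126],
    [20,0,0,3.7,133],
    [20,0,0,3.9,140]
  ]
}}

```text
clock: 19.42
eef_pos: [527.2, 238.8, 275.6]
eef_rot: [[-0.989, -0.146, -0.001], [-0.146, 0.989, -0.001], [0.001, -0.001, -1.0]]
contact_force: [-0.7, -2.3, 1.9]
grip_width: 27.6
finger_force: 20.0
```

Request:
{"fn": "step_arm", "kwargs": {
  "increments": [
    [20,0,0,0.2,7],
    [20,0,0,0.4,14],
    [20,0,0,0.6,21],
    [20,0,0,0.8,28],
    [20,0,0,1.0,35],
    [20,0,0,1.1,40],
    [20,0,0,1.1,40],
    [50,0,0,1.1,40],
    [50,0,0,1.1,40],
    [50,0,0,1.1,40],
    [50,0,0,1.1,33],
    [50,0,0,1.1,26],
    [50,0,0,1.1,19],
    [50,0,0,1.1,12],
    [50,0,0,1.1,5],
    [50,0,0,1.1,-2],
    [50,0,0,1.1,-9],
    [50,0,0,1.1,-16],
    [50,0,0,1.1,-23],
    [50,0,0,1.1,-30]
  ]
}}

```text
clock: 21.08
eef_pos: [527.6, 239.6, 276.7]
eef_rot: [[-0.925, 0.38, 0.0], [0.38, 0.925, 0.0], [0.0, 0.0, -1.0]]
contact_force: [0.0, 0.4, 0.2]
grip_width: 50.1
finger_force: 0.0
```

Request:
{"fn": "step_arm", "kwargs": {
  "increments": [
    [50,0,0,0,-7],
    [50,0,0,0,-14],
    [50,0,0,0,-21],
    [50,0,0,0,-28],
    [50,0,0,0,-35],
    [50,0,0,0,-42],
    [50,0,0,0,-49],
    [50,0,0,0,-56],
    [50,0,0,0,-63],
    [50,0,0,0,-70],
    [50,0,0,0,-77],
    [50,0,0,0,-84],
    [50,0,0,0,-91],
    [50,0,0,0,-98],
    [50,0,0,0,-105],
    [50,0,0,0,-110],
    [20,0,0,0,-110],
    [20,0,0,0,-110],
    [20,0,0,0,-110],
    [20,0,0,0,-110]
  ]
}}

```text
clock: 22.75
eef_pos: [527.8, 239.2, 276.7]
eef_rot: [[0.668, 0.745, 0.001], [0.745, -0.668, -0.0], [0.0, 0.001, -1.0]]
contact_force: [0.9, -0.2, -0.7]
grip_width: 27.8
finger_force: 19.8
```

Request:
{"fn": "step_arm", "kwargs": {
  "increments": [
    [20,0,0,0.2,7],
    [20,0,0,0.4,14],
    [20,0,0,0.6,21],
    [20,0,0,0.8,28],
    [20,0,0,1.0,35],
    [20,0,0,1.2,42],
    [20,0,0,1.4,49],
    [20,0,0,1.6,56],
    [20,0,0,1.8,63],
    [20,0,0,1.9,70],
    [20,0,0,2.1,77],
    [20,0,0,2.3,84],
    [20,0,0,2.5,91],
    [20,0,0,2.7,98],
    [20,0,0,2.9,105],
    [20,0,0,3.1,112],
    [20,0,0,3.3,119],
    [20,0,0,3.5,126],
    [20,0,0,3.7,133],
    [20,0,0,3.9,140]
  ]
}}

```text
clock: 24.42
eef_pos: [527.1, 238.7, 280.6]
eef_rot: [[-0.989, -0.147, -0.001], [-0.147, 0.989, -0.001], [0.001, -0.001, -1.0]]
contact_force: [-1.7, -2.1, 1.8]
grip_width: 28.1
finger_force: 19.9
```

Request:
{"fn": "step_arm", "kwargs": {
  "increments": [
    [20,0,0,0.2,7],
    [20,0,0,0.4,14],
    [20,0,0,0.6,21],
    [20,0,0,0.8,28],
    [20,0,0,1.0,35],
    [20,0,0,1.1,40],
    [20,0,0,1.1,40],
    [50,0,0,1.1,40],
    [50,0,0,1.1,40],
    [50,0,0,1.1,40],
    [50,0,0,1.1,33],
    [50,0,0,1.1,26],
    [50,0,0,1.1,19],
    [50,0,0,1.1,12],
    [50,0,0,1.1,5],
    [50,0,0,1.1,-2],
    [50,0,0,1.1,-9],
    [50,0,0,1.1,-16],
    [50,0,0,1.1,-23],
    [50,0,0,1.1,-30]
  ]
}}

```text
clock: 26.08
eef_pos: [527.6, 239.6, 281.7]
eef_rot: [[-0.925, 0.38, 0.0], [0.38, 0.925, 0.001], [0.0, 0.001, -1.0]]
contact_force: [-0.1, 0.3, -0.1]
grip_width: 50.2
finger_force: 0.0
```

Request:
{"fn": "step_arm", "kwargs": {
  "increments": [
    [50,0,0,0,-7],
    [50,0,0,0,-14],
    [50,0,0,0,-21],
    [50,0,0,0,-28],
    [50,0,0,0,-35],
    [50,0,0,0,-42],
    [50,0,0,0,-49],
    [50,0,0,0,-56],
    [50,0,0,0,-63],
    [50,0,0,0,-70],
    [50,0,0,0,-77],
    [50,0,0,0,-84],
    [50,0,0,0,-91],
    [50,0,0,0,-98],
    [50,0,0,0,-105],
    [50,0,0,0,-110],
    [14,0,0,0,-110],
    [14,0,0,0,-110],
    [14,0,0,0,-110],
    [14,0,0,0,-110]
  ],
  "newtons": 14
}}

```text
clock: 27.75
eef_pos: [527.8, 239.2, 281.8]
eef_rot: [[0.668, 0.744, 0.001], [0.744, -0.668, -0.0], [0.0, 0.001, -1.0]]
contact_force: [0.2, 0.1, -0.1]
grip_width: 27.9
finger_force: 13.9
```

Run:
```python
from h import *
f=manip.grab_frame("side");st=manip.state()["eef_pos"];print(st,manip.state()["wrist_torque"])
for nm,f in(("side0",dict(np.load("side0.npz"))),("side2",dict(np.load("side2.npz"))),("now",f)):
    o,d,P=cloud(f);z=P[...,2]
    hsv=cv2.cvtColor(f["img"],cv2.COLOR_RGB2HSV).astype(int)
    r=np.hypot(P[...,0]-527.7,P[...,1]-239)
    k=(f["z_map"]>0)&(z>170)&(r>50)&(r<90)&(z<250)&(hsv[...,1]>90)
    q=P[k]
    if len(q):print(nm,"knob",k.sum(),q.mean(0).round(1),np.percentile(z[k],[3,97]).round(1),np.degrees(np.arctan2(q[:,1].mean()-239,q[:,0].mean()-527.7)))
```

```text
[527.79265246 239.15257629 281.77749884] [-0.1336694  -0.13900565 -0.07233961]
side2 knob 91 [480.9 178.2 225.4] [208.4 240.2] -127.5979447631849
```

Request:
{"fn": "step_arm", "kwargs": {
  "increments": [
    [14,0,0,0.2,7],
    [14,0,0,0.4,14],
    [14,0,0,0.6,21],
    [14,0,0,0.8,28],
    [14,0,0,1.0,35],
    [14,0,0,1.2,42],
    [14,0,0,1.4,49],
    [14,0,0,1.6,56],
    [14,0,0,1.8,63],
    [14,0,0,1.9,70],
    [14,0,0,2.1,77],
    [14,0,0,2.3,84],
    [14,0,0,2.5,91],
    [14,0,0,2.7,98],
    [14,0,0,2.9,105],
    [14,0,0,3.1,112],
    [14,0,0,3.3,119],
    [14,0,0,3.5,126],
    [14,0,0,3.6,130]
  ]
}}

```text
clock: 29.38
eef_pos: [527.2, 238.8, 285.3]
eef_rot: [[-1.0, 0.028, -0.001], [0.028, 1.0, -0.001], [0.001, -0.001, -1.0]]
contact_force: [-0.9, -2.3, 2.1]
grip_width: 28.0
finger_force: 13.9
```

```bash
python3 -c "
from h import *
print(manip.state()['wrist_torque'],manip.state()['grip_width'])"
```

```text
[-0.21235212  0.07039519 -0.1004728 ] 28.01221980817575
```

Request:
{"fn": "step_arm", "kwargs": {
  "increments": [
    [14,0,0,0.1,4],
    [14,0,0,0.2,8],
    [14,0,0,0.3,12],
    [14,0,0,0.4,16],
    [14,0,0,0.5,20],
    [14,0,0,0.6,24]
  ]
}}

```text
clock: 29.88
eef_pos: [527.2, 238.7, 286.0]
eef_rot: [[-0.925, -0.379, -0.001], [-0.379, 0.925, -0.001], [0.001, -0.001, -1.0]]
contact_force: [-1.0, -2.9, 2.0]
grip_width: 28.0
finger_force: 13.9
```

```bash
python3 -c "
from h import *
print(manip.state()['wrist_torque'],manip.state()['grip_width'])"
```

```text
[-0.36863378  0.11972641 -0.13933694] 28.019263713539416
```

Request:
{"fn": "step_arm", "kwargs": {
  "increments": [
    [14,0,0,0.1,4],
    [14,0,0,0.2,8],
    [14,0,0,0.3,12],
    [14,0,0,0.4,16],
    [14,0,0,0.5,20],
    [14,0,0,0.7,26]
  ]
}}

```text
clock: 30.38
eef_pos: [527.3, 238.5, 286.7]
eef_rot: [[-0.666, -0.746, -0.001], [-0.746, 0.666, -0.001], [0.002, -0.0, -1.0]]
contact_force: [-0.9, -2.5, 1.7]
grip_width: 28.1
finger_force: 13.9
```

```bash
python3 -c "
from h import *
print(manip.state()['wrist_torque'],manip.state()['grip_width'])"
```

```text
[-0.39199087  0.04017942 -0.12401332] 28.13956309883993
```

Request:
{"fn": "step_arm", "kwargs": {
  "increments": [
    [50,0,0,0,0],
    [50,0,0,0,0],
    [50,0,0,0,0],
    [50,0,0,0,-7],
    [50,0,0,0,-14],
    [50,0,0,0,-21],
    [50,0,0,0,-28],
    [50,0,0,0,-35],
    [50,0,0,0,-42],
    [50,0,0,0,-49],
    [50,0,0,0,-56],
    [50,0,0,0,-63],
    [50,0,0,0,-70]
  ]
}}

```text
clock: 31.47
eef_pos: [527.5, 239.5, 286.5]
eef_rot: [[-0.925, 0.381, -0.0], [0.381, 0.925, 0.0], [0.0, 0.0, -1.0]]
contact_force: [-0.6, -0.4, 0.2]
grip_width: 50.2
finger_force: 0.0
```

Request:
{"fn": "step_arm", "kwargs": {
  "increments": [
    [50,0,0,0,-7],
    [50,0,0,0,-14],
    [50,0,0,0,-21],
    [50,0,0,0,-28],
    [50,0,0,0,-35],
    [50,0,0,0,-42],
    [50,0,0,0,-49],
    [50,0,0,0,-56],
    [50,0,0,0,-63],
    [50,0,0,0,-70],
    [50,0,0,0,-77],
    [50,0,0,0,-84],
    [50,0,0,0,-91],
    [50,0,0,0,-98],
    [50,0,0,0,-105],
    [50,0,0,0,-110],
    [14,0,0,0,-110],
    [14,0,0,0,-110],
    [14,0,0,0,-110],
    [14,0,0,0,-110]
  ]
}}

```text
clock: 33.13
eef_pos: [527.7, 239.2, 286.6]
eef_rot: [[0.668, 0.744, 0.0], [0.744, -0.668, -0.0], [0.0, 0.0, -1.0]]
contact_force: [1.4, 0.5, -0.4]
grip_width: 28.4
finger_force: 13.7
```

Request:
{"fn": "step_arm", "kwargs": {
  "increments": [
    [14,0,0,0.1,4],
    [14,0,0,0.2,8],
    [14,0,0,0.3,12],
    [14,0,0,0.4,16],
    [14,0,0,0.5,20],
    [14,0,0,0.6,24]
  ]
}}

```text
clock: 33.63
eef_pos: [527.6, 239.2, 287.2]
eef_rot: [[0.305, 0.952, -0.0], [0.952, -0.305, 0.0], [0.0, -0.0, -1.0]]
contact_force: [-0.2, 0.4, 0.6]
grip_width: 28.6
finger_force: 13.8
```

```bash
python3 -c "
from h import *
print(manip.state()['wrist_torque'],manip.state()['grip_width'])"
```

```text
[-0.09834817 -0.02231861 -0.09575561] 28.64486600929291
```

Request:
{"fn": "step_arm", "kwargs": {
  "increments": [
    [14,0,0,0.1,4],
    [14,0,0,0.2,8],
    [14,0,0,0.3,12]
  ]
}}

```text
clock: 33.88
eef_pos: [527.5, 239.2, 287.5]
eef_rot: [[0.1, 0.995, -0.0], [0.995, -0.1, -0.0], [-0.0, -0.0, -1.0]]
contact_force: [0.7, 0.3, 1.0]
grip_width: 28.3
finger_force: 13.8
```

```bash
python3 -c "
from h import *
print(manip.state()['wrist_torque'],manip.state()['grip_width'])"
```

```text
[-0.11006487  0.00497694 -0.09862368] 28.26368166556786
```

Request:
{"fn": "step_arm", "kwargs": {
  "increments": [
    [14,0,0,0.1,4],
    [14,0,0,0.2,8],
    [14,0,0,0.3,12]
  ]
}}

```text
clock: 34.13
eef_pos: [527.4, 239.2, 287.9]
eef_rot: [[-0.109, 0.994, -0.0], [0.994, 0.109, -0.0], [-0.0, -0.0, -1.0]]
contact_force: [-0.1, 0.5, 0.9]
grip_width: 28.6
finger_force: 13.8
```

```bash
python3 -c "
from h import *
print(manip.state()['wrist_torque'],manip.state()['grip_width'])"
```

```text
[-0.16277316  0.04671251 -0.09034337] 28.634099261103113
```

Request:
{"fn": "step_arm", "kwargs": {
  "increments": [
    [14,0,0,0.1,4],
    [14,0,0,0.2,8],
    [14,0,0,0.3,12]
  ]
}}

```text
clock: 34.38
eef_pos: [527.4, 239.3, 288.0]
eef_rot: [[-0.312, 0.95, -0.001], [0.95, 0.312, 0.0], [0.001, -0.0, -1.0]]
contact_force: [0.2, 0.2, -0.4]
grip_width: 29.3
finger_force: 15.5
```

```bash
python3 -c "
from h import *
print(manip.state()['wrist_torque'],manip.state()['grip_width'])"
```

```text
[-0.10674731 -0.10335146 -0.59954015] 29.30553079834975
```

Request:
{"fn": "step_arm", "kwargs": {
  "increments": [
    [14,0,0,0.1,4],
    [14,0,0,0.2,8],
    [14,0,0,0.3,12]
  ]
}}

```text
clock: 34.63
eef_pos: [527.3, 239.6, 288.1]
eef_rot: [[-0.502, 0.865, -0.001], [0.865, 0.502, 0.001], [0.002, -0.0, -1.0]]
contact_force: [-2.7, 4.2, -1.7]
grip_width: 33.4
finger_force: 16.0
```

Run:
```python
from h import *
print(manip.state()['wrist_torque'],manip.state()['grip_width'])
for n in("side","top"):
    f=manip.grab_frame(n);o,d,P=cloud(f);z=P[...,2]
    hsv=cv2.cvtColor(f["img"],cv2.COLOR_RGB2HSV).astype(int)
    r=np.hypot(P[...,0]-527.7,P[...,1]-238)
    k=(f["z_map"]>0)&(z>200)&(r>50)&(r<90)&(z<275)&(hsv[...,1]>110)&(hsv[...,0]<20)
    q=P[k]
    if len(q):print(n,"knob",k.sum(),q.mean(0).round(1),np.percentile(z[k],[3,97]).round(1),np.degrees(np.arctan2(q[:,1].mean()-238,q[:,0].mean()-527.7)))
    if n=="side":cv2.imwrite("pics/w2.png",cv2.resize(cv2.cvtColor(f["img"],cv2.COLOR_RGB2BGR)[110:260,200:360],None,fx=4,fy=4,interpolation=cv2.INTER_CUBIC))
```

```text
[ 0.65208544  0.11623859 -0.65265555] 33.42714667039176
side knob 92 [542.7 161.  245.7] [228.1 260.5] -78.997838261283
```

View pics/w2.png

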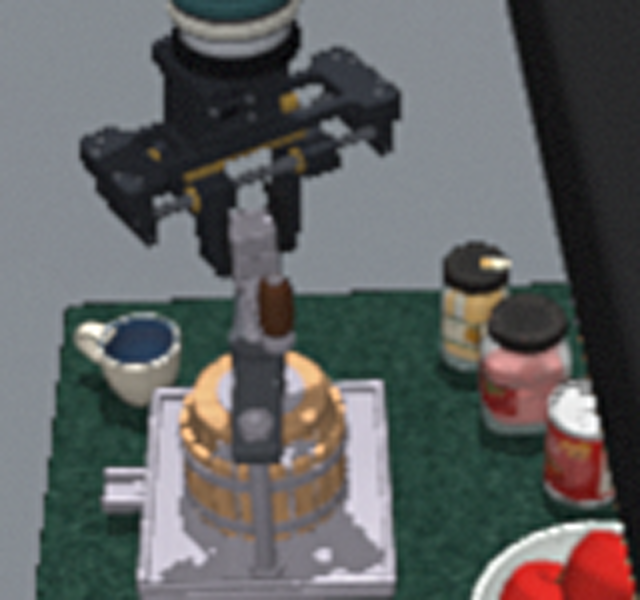

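The picture shows the plate up against the bar and the crank seated, with the knob near (277,305). The torque rise and the slipping fingers mean it has reached the stop. I'll unwind the grip slightly, open, and withdraw.

Request:
{"fn": "step_arm", "kwargs": {
  "increments": [
    [20,0,0,0,-7],
    [20,0,0,0,-14],
    [20,0,0,0,-17],
    [60,0,0,0,-17],
    [60,0,0,0,-17],
    [60,0,0,0,-17],
    [60,0,0,0,-17],
    [60,0,0,0,-17]
  ]
}}

```text
clock: 35.4
eef_pos: [527.6, 239.1, 288.5]
eef_rot: [[-0.226, 0.974, 0.0], [0.974, 0.226, -0.0], [-0.0, 0.0, -1.0]]
contact_force: [-0.3, -0.4, 0.3]
grip_width: 59.6
finger_force: 0.0
```

Request:
{"fn": "step_arm", "kwargs": {
  "increments": [
    [60,0,0,8,0],
    [60,0,0,20,0],
    [60,0,0,40,0],
    [60,0,0,70,0],
    [60,0,0,100,0],
    [60,-30,-30,110,0],
    [60,-60,-70,110,0],
    [60,-90,-110,110,0],
    [60,-110,-150,110,0],
    [60,-110,-190,110,0],
    [60,-110,-230,110,0],
    [60,-110,-260,110,0],
    [60,-110,-260,110,0],
    [60,-110,-260,110,0]
  ]
}}

```text
clock: 36.57
eef_pos: [417.4, -22.9, 400.0]
eef_rot: [[-0.22, 0.975, 0.002], [0.975, 0.22, -0.0], [-0.001, 0.002, -1.0]]
contact_force: [0.7, 1.2, -0.6]
grip_width: 60.3
finger_force: 0.0
```

Run:
```python
from h import *
ims=[]
for n in("side","top"):
    f=manip.grab_frame(n);o,d,P=cloud(f);z=P[...,2]
    hsv=cv2.cvtColor(f["img"],cv2.COLOR_RGB2HSV).astype(int)
    r=np.hypot(P[...,0]-528,P[...,1]-237.5);ok=f["z_map"]>0
    k=ok&(z>200)&(r>50)&(r<90)&(z<275)&(hsv[...,1]>110)&(hsv[...,0]<20)
    b=ok&(z>246)&(z<258)&(r<22)
    for nm,m in(("knob",k),("boss top",b)):
        q=P[m]
        if len(q):print(n,nm,m.sum(),q.mean(0).round(1),np.percentile(q[:,2],[3,50,97]).round(1))
    c=(slice(150,260),slice(200,340)) if n=="side" else (slice(180,290),slice(180,320))
    ims.append(cv2.resize(cv2.cvtColor(f["img"],cv2.COLOR_RGB2BGR)[c],(400,314),interpolation=cv2.INTER_CUBIC))
cv2.imwrite("pics/end.png",np.hstack(ims))
print(manip.state()["eef_pos"],manip.state()["contact_force"])
```

```text
side knob 90 [526.  158.9 245. ] [227.7 245.7 259.1]
side boss top 106 [527.8 234.1 252.8] [246.7 253.5 255.7]
top knob 54 [524.5 167.7 256. ] [244.3 257.  259.6]
top boss top 253 [527.3 235.9 252.4] [249.2 252.4 255.3]
[417.71335435 -20.43816446 399.38800519] [ 0.84564471  0.33048785 -1.23679877]
```

View pics/end.png

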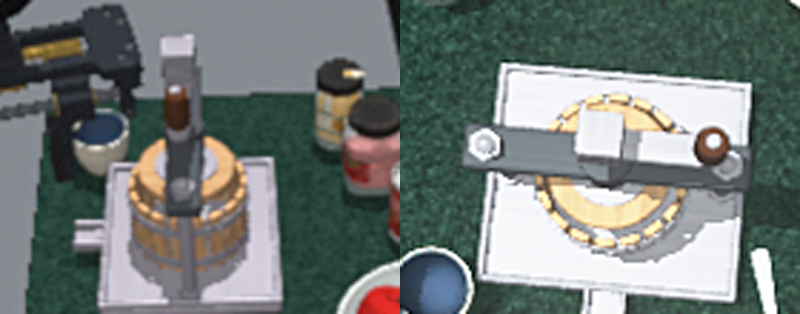

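The final picture shows the crank upright on the screw, with the boss top at 252.4 mm (252 expected at the stop), and the arm clear. Handing in.

```bash
python3 -c "
from cell import manip
print(manip.job_done())"
```

```text
the job is handed in; nothing more can be done
None
```

The crank is fully down on the screw, the plate is wound up to its stop (about 950°), and I handed the job in at about 37 s with the arm clear; the torque at the stop peaked near 0.65 N m, under the 1.4 N m that would count as forcing, and the hand-in gave no verdict back.

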